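# Pack tape rolls two by two in a tray

### The arm

A 6-joint arm with a two-finger parallel gripper is mounted at the origin on a cart in front of the work surface, level with it; the furniture and walls round the work are solid. World frame = base frame: x ahead of the robot, y to its left, z up, the work surface at z = 0. Lengths are in mm, angles in rad, forces in N, time in s.
With the tool pointing down it reaches from about 350 to 775 mm from the base axis. Payload 7.3 kg.
Tool frame: the origin (TCP) lies midway between the tips of the shut fingers; the grasp point (between the pads) lies 19 mm behind it (grip_depth is the distance from the TCP to the grasp point, in mm); z points along the fingers, y is the direction in which the jaws open and shut (so a half turn about z gives the same grasp; the last joint's range is limited). The gripper opens to 92 mm and grips with 3 to 60 N. Pads are 19 mm wide; open, the fingers measure 130 mm over their backs; the gripper's body (75 mm by 190 mm) begins 47 mm behind the grasp point.
Start: joints at [-1.25, 0.342, 1.524, -0, 1.275, -0.146], TCP at [236.291, -468.843, 200.341] pointing down, gripper open.
Joint ranges: [-2.53, 2.53], [-0.77, 2.02], [0.04, 2.7], [-1, 4.14], [0.28, 2.66], [-3.11, 3.11]. Speed limits (rad/s): [2.57, 2.57, 3.14, 3.14, 3.14, 3.14].

### API

Orientations are given as [roll, pitch, yaw] about the fixed x, y, z axes, in that order (R = Rz(yaw) Ry(pitch) Rx(roll)).
In Python, from plant import get_obs, capture, close_job, spot_in, silhouettes, mark_of, grip_depth gives the robot as it stands.
- The arm moves only by the tool servo_tool, never from a script. Its arguments are lists of equal length, an entry for each row: "slide": the shift along the tool's x, y, z normalised to -1 to 1, where 1 is 20 cm, a list of three; "rot": the turn, a rotation vector about the tool's x, y, z normalised to -1 to 1, where 1 is pi rad, a list of three; "claw": the finger opening in mm, from 0 to 91.8. A call has 1 to 5 rows; each row is the pose to reach, as a shift and turn from the pose commanded when the call began, along the tool's axes at that moment, turning the shorter way round; what a row does not reach only later rows make up. A row lasts 1/8 s, in which the tool goes at most 62.5 mm and 10.7 degrees, less where a joint would pass 70% of its speed; a pose out of reach is approached as far as the arm can. A call with a number of a shift or a turn outside -1 to 1 is refused whole. A call with a gripper value outside its range is refused whole. The fingers move at their own pace and stop on an object; the grip force is fixed at half the most. Time passes only in rows, so rows that repeat a pose let the fingers close. It gives the time, the measured TCP pose, the force and the opening at its end, in the units of the state.
- get_obs(): the state, without advancing time (a new reading comes with each control period).
- capture(name): name is "side" or "top" or "wrist"; returns a dict with "frame" (420x560x3 uint8, red, green, blue), "depth" (420x560 float32, mm along the optical axis (not along the pixel's ray), 0 where there is no reading), "vertical_fov" (degrees; the focal length in pixels is half the picture's height over the tangent of half this angle, whatever the lens; pixels are square), "cx", "cy" (the principal point, pixels), "position" and "rotation" of the camera in the world. Camera axes: x right, y down, z forward; pixel columns grow to the right and rows downward; lengths in mm; the calibration is good to about 2 mm. The wrist camera is an equidistant fisheye: a pixel r from the principal point sees the ray r / f radians off the axis. A picture is of the moment at which its call begins.
- close_job(): hands the job in, once; it reports no verdict.
Trained networks look in the newest picture that a camera, given by its name, has taken for a name from the list of things; names that differ only in an ending like _2 or _b are one class to them, and where a whole thing is asked for, a point or a joint stands for the part that bears it (a point fixed in the world has none). Each returns a list of dicts, best first, with "confidence" (0 to 1); they miss things now and then, are a little off and sometimes report something else, mostly with a low value. They report only what shows in the picture. A call takes as long as a camera call.
- spot_in(query, camera): "box" ([left, top, right, bottom] in pixels, round what is visible of it).
- silhouettes(query, camera): "pixels" (420x560 bool, what is visible of it) and "box" ([left, top, right, bottom] in pixels, round what is visible of it).
- mark_of(query, camera): "xy" ([column, row] in pixels: a listed point, or the origin of a listed thing).
The state is a dict: "time": time; "joint_positions": joint angles; "dq": joint speeds; "tau": joint torques, N m; "tool_pos": TCP position; "tcp_rot": TCP orientation; "contact_force": force on the tool from outside, world axes, zero at the start; "moment": the same for the moment, N m; "grip_width": finger opening in mm.
Only numpy, scipy, OpenCV 4.12 (cv2) and the standard library are available. Lean on these libraries where they do the work, as an engineer would, in place of code of your own. Each camera call takes 0.05 s, during which the arm holds its last target. There are 200 camera calls.

### The job

Fill the plywood tray with the four rolls of paper tape so that they lie flat in a neat two-by-two grid, one centred in each quarter of the tray floor. One roll is already in the tray but stands out of place. Slide the rolls along the table and in over the open bevelled front; do not lift them, and leave the small blue tape roll and the chenille posy where they are.

Things in the scene. Friction and masses are not known exactly. Their poses are not given: they have to be found in the camera images.
- tray: low plywood tray fixed to the table, yawed differently each time. Origin: centre of its square floor, at table height. +x points to its back wall, -x to its open front, +y to its left side wall. Floor 3 mm thick, 178 x 178 mm between the walls; the back wall and the two side walls are 10 mm thick and 14 mm high; the open front has no wall but a bevel 28 mm long (x = -89 to -117 mm) that rises from the table to the floor, so that rolls can be slid in.
- cell_back_left (a point): centre of the tray's back left place, at tray x = +44.5 mm, y = +44.5 mm, 17 mm above the table (where the centre of a roll in that place lies); axes as the tray's
- cell_back_right (a point): centre of the tray's back right place, at tray x = +44.5 mm, y = -44.5 mm, 17 mm above the table (where the centre of a roll in that place lies); axes as the tray's
- cell_front_left (a point): centre of the tray's front left place, at tray x = -44.5 mm, y = +44.5 mm, 17 mm above the table (where the centre of a roll in that place lies); axes as the tray's
- cell_front_right (a point): centre of the tray's front right place, at tray x = -44.5 mm, y = -44.5 mm, 17 mm above the table (where the centre of a roll in that place lies); axes as the tray's
- roll_1_centre (a point): kraft-brown roll of paper tape lying flat: ring of outside diameter 84 mm, hole diameter 64 mm right through, 28 mm high, about 90 g, slides easily; too wide to be gripped across, but fingers fit into its hole and its wall is 10 mm thick. The point is on its axis, half-way up (14 mm above its underside). It starts somewhere in the middle of the tray.
- roll_2_centre (a point): kraft-brown roll of paper tape lying flat: ring of outside diameter 84 mm, hole diameter 64 mm right through, 28 mm high, about 90 g, slides easily; too wide to be gripped across, but fingers fit into its hole and its wall is 10 mm thick. The point is on its axis, half-way up (14 mm above its underside). It starts on the bare table in front of the tray, the nearest to the tray.
- roll_3_centre (a point): kraft-brown roll of paper tape lying flat: ring of outside diameter 84 mm, hole diameter 64 mm right through, 28 mm high, about 90 g, slides easily; too wide to be gripped across, but fingers fit into its hole and its wall is 10 mm thick. The point is on its axis, half-way up (14 mm above its underside). It starts on the bare table, between roll_2 and roll_4.
- roll_4_centre (a point): kraft-brown roll of paper tape lying flat: ring of outside diameter 84 mm, hole diameter 64 mm right through, 28 mm high, about 90 g, slides easily; too wide to be gripped across, but fingers fit into its hole and its wall is 10 mm thick. The point is on its axis, half-way up (14 mm above its underside). It starts on the bare table, the farthest from the tray.
- washi_centre (a point): bystander: loose small patterned blue tape roll standing on its edge, 40 mm diameter, 23 mm wide, near the table's front edge beside the brown rolls; point at its middle, 19 mm up
- posy_centre (a point): bystander: loose pink chenille posy, about 64 x 60 x 20 mm, lying at the right of the rolls; point at its middle, 11 mm up

How it is judged (in metres and radians):
At the end, for the whole second after the job is handed in: In each of the tray's four places the centre of one roll lies within 12 mm of the centre of the place, with the roll resting on the tray floor, and it stays so (distance between any of roll_1_centre, roll_2_centre, roll_3_centre, roll_4_centre and cell_back_left below 0.012 m and distance between any of roll_1_centre, roll_2_centre, roll_3_centre, roll_4_centre and cell_back_right below 0.012 m and distance between any of roll_1_centre, roll_2_centre, roll_3_centre, roll_4_centre and cell_front_left below 0.012 m and distance between any of roll_1_centre, roll_2_centre, roll_3_centre, roll_4_centre and cell_front_right below 0.012 m); the robot touches nothing.
It fails at once if a roll is lifted (its centre more than 32 mm above the table, that is, 15 mm above where it lies on the tray floor) (height (world z) of any of roll_1_centre, roll_2_centre, roll_3_centre, roll_4_centre above 0.032 m).
It fails at once if the small blue tape roll or the posy is moved by more than 20 mm (distance of any of washi_centre, posy_centre from where it was at the start of the episode above 0.02 m).
It also fails if it takes over 69 s, if anything falls off the work surface, if the arm or the gripper's body presses on something with over 40 N, if the wrist force passes 120 N, or if a joint passes its speed limit or range.

## Working session

There is one attempt and no reset: what is moved stays moved. The work goes in short steps, Python scripts to look and compute and a tool call to move; the robot and the scene stay as the last step left them, time stands still between calls to the robot, and variables do not carry over. Pictures are saved under pics/ and viewed, about 8 in all and at most 12, crops included, and the job is handed in when it is done.

Besides the shell and the picture viewer there is one more tool, called after "Emit:" by a JSON object that holds its "fn" and its "kwargs". servo_tool: Moves the arm, as the interface text tells. Scaled input: -1 to 1 covers 20 cm each way for a shift and pi rad each way for a turn. Its arguments: {"type":"object","properties":{"slide":{"type":"array","items":{"type":"array","items":{"type":"number"}}},"rot":{"type":"array","items":{"type":"array","items":{"type":"number"}}},"claw":{"type":"array","items":{"type":"number"}}},"required":["slide","rot","claw"]}

```bash
mkdir -p pics; ls; cat > h.py <<'E'
import numpy as np, cv2
from plant import *
def px2w(c,uv,z):
    f=c["frame"].shape[0]/2/np.tan(np.radians(c["vertical_fov"])/2)
    d=np.array([(uv[0]-c["cx"])/f,(uv[1]-c["cy"])/f,1.])
    d=np.array(c["rotation"])@d; p=np.array(c["position"]); return p+d*(z-p[2])/d[2]
def cloud(c):
    f=c["frame"].shape[0]/2/np.tan(np.radians(c["vertical_fov"])/2)
    v,u=np.mgrid[:420,:560]; D=c["depth"]
    P=np.stack([(u-c["cx"])/f*D,(v-c["cy"])/f*D,D],-1)
    return P@np.array(c["rotation"]).T+np.array(c["position"])
def save(c,n): cv2.imwrite("pics/"+n+".png",c["frame"][:,:,::-1])
E
python3 - <<'E'
from h import *
o=get_obs(); print(o)
for n in ("top","side"):
    c=capture(n); save(c,n+"0"); print(n,c["position"],c["vertical_fov"],c["cx"],c["cy"],np.round(c["rotation"],3).tolist())
    for q,z in (("roll_1_centre",14),("tray",3),("cell_back_left",17),("cell_back_right",17),("cell_front_left",17),("cell_front_right",17),("washi_centre",19),("posy_centre",11)):
        for m in mark_of(q,n): print(q,np.round(m["xy"]),round(m["confidence"],2),np.round(px2w(c,m["xy"],z)))
E
```

```text
pics
{'time': 0.0, 'joint_positions': array([-1.25003062e+00,  3.42733952e-01,  1.52498748e+00, -9.53848129e-06,
        1.27538031e+00, -1.46019416e-01]), 'dq': array([ 0.00025588, -0.00093461, -0.00084077, -0.00069215, -0.0006669 ,
        0.00068988]), 'tau': array([-1.42010569e-03, -4.31248248e+01, -2.44220603e+01,  7.17214867e-02,
        5.59448591e-02, -1.08560885e-04]), 'tool_pos': array([ 236.13088038, -468.42097951,  199.64946368]), 'tcp_rot': array([-3.14009830e+00, -2.10549747e-04,  4.66787746e-01]), 'contact_force': array([-1.11526759,  0.70062746, -0.30037628]), 'moment': array([-0.06857719,  0.02150992, -0.02105568]), 'grip_width': 91.56048865242558}
top [381.78819888 145.30868022 930.12183463] 56.226618631098006 281.6812298945304 209.77863727313067 [-2.971, -0.004, -1.591]Traceback (most recent call last):
  File "<stdin>", line 6, in <module>
  File "h.py", line 6, in px2w
    d=np.array(c["rotation"])@d; p=np.array(c["position"]); return p+d*(z-p[2])/d[2]
                                                                                ~^^^
IndexError: invalid index to scalar variable.
```

Rotation comes as roll-pitch-yaw; convert.

```bash
sed -i 's/np.array(c\["rotation"\])/RM(c["rotation"])/; 2a from scipy.spatial.transform import Rotation as Ro\nRM=lambda e: Ro.from_euler("xyz",e).as_matrix()' h.py
python3 - <<'E'
from h import *
for n in ("top","side"):
    c=capture(n); save(c,n+"0"); print(n,c["position"],c["vertical_fov"],c["cx"],c["cy"],np.round(c["rotation"],3).tolist())
    for q,z in (("roll_1_centre",14),("tray",0),("cell_back_left",17),("cell_back_right",17),("cell_front_left",17),("cell_front_right",17),("washi_centre",19),("posy_centre",11)):
        for m in mark_of(q,n): print(q,np.round(m["xy"]),round(m["confidence"],2),np.round(px2w(c,m["xy"],z)))
E
```

```text
top [381.78819888 145.30868022 930.12183463] 56.226618631098006 281.6812298945304 209.77863727313067 [-2.971, -0.004, -1.591]
roll_1_centre [193. 236.] 0.8 [482. 348.  14.]
roll_1_centre [169. 220.] 0.25 [520. 404.  14.]
tray [183. 244.] 0.79 [465. 373.   0.]
cell_back_left [160. 258.] 0.76 [433. 421.  17.]
cell_back_left [197. 264.] 0.71 [416. 336.  17.]
cell_back_right [169. 219.] 0.77 [522. 403.  17.]
cell_front_left [196. 263.] 0.96 [418. 339.  17.]
cell_front_right [335. 249.] 0.2 [445.  17.  17.]
washi_centre [331. 248.] 0.68 [446.  26.  19.]
posy_centre [362. 162.] 0.55 [655. -59.  11.]
side [ 369.27639171 -478.99545488  615.50314719] 53.953776562364965 278.5762565657396 200.6741951970684 [-2.26, 0.006, -0.288]
roll_1_centre [232. 175.] 0.87 [490. 350.  14.]
tray [224. 175.] 0.59 [474. 375.   0.]
cell_back_left [202. 163.] 0.66 [427. 420.  17.]
cell_back_left [244. 283.] 0.59 [443.   9.  17.]
cell_back_right [240. 158.] 0.59 [525. 415.  17.]
cell_back_right [201. 184.] 0.28 [410. 333.  17.]
cell_front_left [198. 184.] 0.73 [405. 335.  17.]
cell_front_right [241. 182.] 0.73 [504. 313.  17.]
cell_front_right [203. 162.] 0.52 [429. 423.  17.]
washi_centre [245. 281.] 0.67 [445.  11.  19.]
washi_centre [240. 180.] 0.5 [505. 319.  19.]
washi_centre [310. 336.] 0.45 [ 522. -130.   19.]
posy_centre [363. 289.] 0.77 [649. -63.  11.]
```

View pics/top0.png

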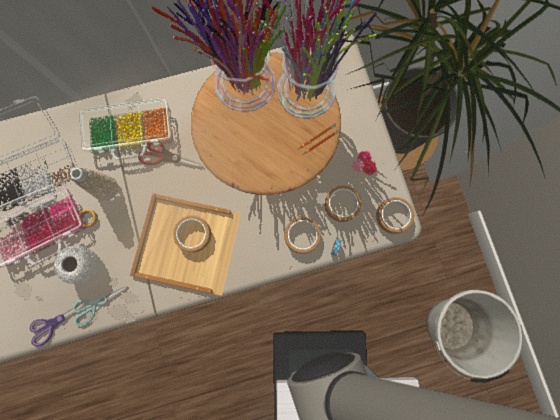

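```bash
cat >> h.py <<'E'
def rolls(n="top",zmin=22,zmax=40):
    c=capture(n); P=cloud(c); out=[]
    for s in silhouettes("roll_1_centre",n):
        m=cv2.dilate(s["pixels"].astype(np.uint8),np.ones((3,3)))>0
        Q=P[m]; Q=Q[(Q[:,2]>zmin)&(Q[:,2]<zmax)]
        if len(Q)<20: continue
        from scipy.optimize import least_squares
        # pixel-mask circle: annulus top rim, mean radius 37
        z=np.median(Q[:,2]); 
        r=least_squares(lambda p:np.hypot(Q[:,0]-p[0],Q[:,1]-p[1])-37,Q[:,:2].mean(0),loss="soft_l1",f_scale=3)
        out.append((round(s["confidence"],2),np.round(r.x,1),round(float(z),1),len(Q),round(float(np.sqrt(np.mean(r.fun**2))),1)))
    return c,P,out
E
python3 - <<'E'
from h import *
for n in("top","side"):
    c,P,o=rolls(n)
    for x in o: print(n,*x)
    for q in("tray","washi_centre","posy_centre"):
        for s in silhouettes(q,n)[:2]:
            Q=P[s["pixels"]]; print(q,round(s["confidence"],2),s["box"],np.round(np.median(Q,0)))
    B=P[(P[...,0]>300)&(P[...,0]<650)&(P[...,1]>200)&(P[...,1]<520)&(P[...,2]>-20)&(P[...,2]<60)]
    print(np.percentile(B[:,2],[2,10,25,50,75,90,98]).round(1))
    np.save("P_"+n,P)
    s=silhouettes("tray",n)[0]["pixels"].astype(np.uint8)
    k=max(cv2.findContours(s,0,2)[0],key=cv2.contourArea)
    a=cv2.approxPolyDP(k,4,True)[:,0]; print(a.tolist()); print([np.round(px2w(c,p,14)[:2]).tolist() for p in a])
    cv2.imwrite("pics/tray_%s.png"%n,cv2.resize(c["frame"][(180 if n=="top" else 130):(310 if n=="top" else 260),(120 if n=="top" else 130):(260 if n=="top" else 330),::-1],None,fx=4 if n=="top" else 3,fy=4 if n=="top" else 3,interpolation=2))
E
```

```text
top 0.8 [487.1 348.1] 30.2 483 3.1
top 0.6 [ 522.1 -126.2] 27.3 457 3.1
tray 0.58 [131.8, 194.9, 239.9, 293.4] [458. 368.   3.]
tray 0.21 [322.3, 185.4, 360.7, 221.0] [552.  -2.  27.]
washi_centre 0.61 [330.4, 238.7, 340.0, 253.3] [449.  18.  36.]
posy_centre 0.68 [354.1, 150.0, 376.1, 176.0] [651. -64.  12.]
[-4.6 -2.  -0.5  1.2  3.5 14.5 37.5]
[[154, 194], [131, 274], [219, 293], [240, 214]]
[[584.0, 441.0], [397.0, 488.0], [350.0, 285.0], [532.0, 237.0]]
side 0.92 [484.4 345.4] 29.8 384 3.2
tray 0.76 [177.1, 150.3, 259.3, 208.4] [444. 351.   3.]
washi_centre 0.6 [236.9, 271.2, 255.5, 290.0] [447.  14.  22.]
washi_centre 0.28 [233.0, 232.0, 272.7, 267.0] [475.  79.  22.]
posy_centre 0.97 [349.4, 279.7, 382.4, 306.4] [647. -68.  13.]
[-6.  -1.3 -0.2  1.4  4.1 23.6 37.9]
[[259, 150], [186, 152], [176, 207], [260, 204]]
[[583.0, 443.0], [393.0, 490.0], [345.0, 267.0], [529.0, 223.0]]
```

View pics/tray_top.png

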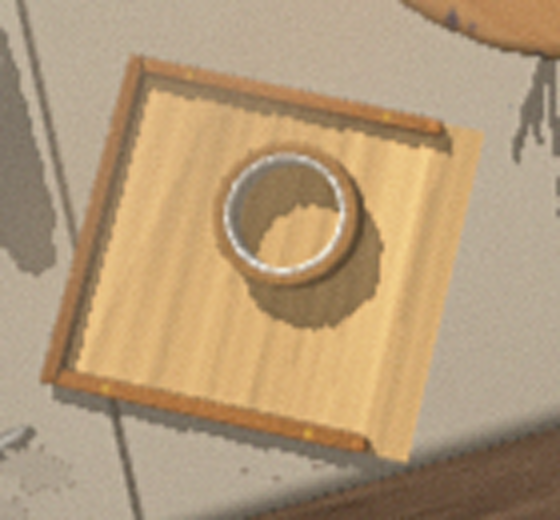

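```bash
python3 - <<'E'
from h import *
from scipy.optimize import least_squares
c=capture("top"); P=cloud(c)
k=[((133,58),(99,-99),14),((45,380),(99,99),14),((443,125),(-89,-99),14),((370,443),(-89,99),14),((408,461),(-117,99),0),((480,129),(-117,-99),0)]
W=np.array([px2w(c,(u/4+120-.375,v/4+180-.375),z)[:2] for (u,v),_,z in k]); T=np.array([t for _,t,_ in k],float)
def R(a): return np.array([[np.cos(a),-np.sin(a)],[np.sin(a),np.cos(a)]])
f=lambda p:((T@R(p[2]).T+p[:2]-W)/5).ravel()
r=least_squares(f,[465,373,1.8],loss="soft_l1"); p=r.x; print(p, np.round((f(p)*5).reshape(-1,2),1).tolist())
# depth check: wall points z 9..18 in tray frame, both cameras
for n in("top","side"):
    P=np.load("P_%s.npy"%n).reshape(-1,3); L=(P[:,:2]-p[:2])@R(p[2])
    w=(P[:,2]>10)&(P[:,2]<18)&(abs(L)<115).all(1)
    for nm,m,i in(("back",w&(L[:,0]>80)&(abs(L[:,1])<80),0),("left",w&(L[:,1]>80)&(abs(L[:,0])<70),1),("right",w&(L[:,1]<-80)&(abs(L[:,0])<70),1)):
        print(n,nm,m.sum(),np.median(L[m],0).round(1), np.round(np.polyfit(L[m][:,1-i],L[m][:,i],1),3))
for y in(44.5,-44.5):
  for x in(44.5,-44.5,-150): print(x,y,np.round(R(p[2])@[x,y]+p[:2],1))
# rolls by depth clusters z 22..34
P=cloud(c); m=((P[...,2]>20)&(P[...,2]<36)&(P[...,0]>380)&(P[...,0]<640)&(P[...,1]<420)&(P[...,1]>-230)).astype(np.uint8)
N,l,s,ce=cv2.connectedComponentsWithStats(m,connectivity=8)
for i in range(1,N):
    if s[i,4]<60: continue
    Q=P[l==i]; q=least_squares(lambda p:np.hypot(Q[:,0]-p[0],Q[:,1]-p[1])-37,Q[:,:2].mean(0),loss="soft_l1",f_scale=3)
    print("roll?",ce[i].round(),s[i,4],q.x.round(1),np.median(Q[:,2]).round(1),np.sqrt(np.mean(q.fun**2)).round(1))
for x in spot_in("roll_1_centre","top"): b=x["box"]; print(x["confidence"],np.round(b),np.round(px2w(c,((b[0]+b[2])/2,(b[1]+b[3])/2),20)))
E
```

```text
[467.72479128 370.2891485    1.34708826] [[2.8, 0.7], [-2.2, 0.9], [5.1, 1.7], [-4.7, 4.3], [0.2, -3.3], [-0.7, -5.2]]
top back 306 [96.3  2.9] [8.0000e-03 9.6481e+01]
top left 271 [ 0.6 94. ] [-8.0000e-03  9.4057e+01]
top right 245 [  0.2 -93.3] [-1.1000e-02 -9.3401e+01]
side back 175 [93.6 -2.2] [7.0000e-03 9.4061e+01]
side left 137 [-6.7 96. ] [-8.000e-03  9.613e+01]
side right 129 [ -1.4 -90.9] [ -0.    -90.992]
44.5 44.5 [434.2 423.6]
-44.5 44.5 [414.5 336.8]
-150 44.5 [391.1 233.9]
44.5 -44.5 [521.  403.8]
-44.5 -44.5 [501.2 317. ]
-150 -44.5 [477.8 214.2]
roll? [270. 184.] 539 [608.  167.8] 33.6 50.0
roll? [343. 202.] 451 [552.1  -4.4] 27.5 3.1
roll? [396. 214.] 476 [ 521.8 -126. ] 27.3 3.1
roll? [191. 233.] 497 [487.1 347.9] 30.2 3.1
roll? [302. 234.] 451 [479.  93.] 27.3 3.0
0.79 [173. 216. 211. 253.] [484. 348.  20.]
```

Emit:
{"fn": "servo_tool", "kwargs": {"slide": [[0.933, -0.252, 0.4], [0.933, -0.252, 0.4], [0.933, -0.252, 0.4], [0.933, -0.252, 0.4], [0.933, -0.252, 0.4]], "rot": [[0, 0, 0.1486], [0, 0, 0.1486], [0, 0, 0.1486], [0, 0, 0.1486], [0, 0, 0.1486]], "claw": [8, 8, 8, 8, 8]}}

```text
time: 2.33
tool_pos: [381.0, -338.1, 119.5]
tcp_rot: [-3.14, 0.001, 0.003]
contact_force: [0.6, -0.3, -0.2]
grip_width: 46.4
```

Emit:
{"fn": "servo_tool", "kwargs": {"slide": [[0.529, -0.95, 0], [0.529, -0.95, 0], [0.529, -0.95, 0], [0.529, -0.95, 0]], "rot": [[0, 0, 0], [0, 0, 0], [0, 0, 0], [0, 0, 0]], "claw": [8, 8, 8, 8]}}

```text
time: 2.82
tool_pos: [487.1, -148.6, 121.1]
tcp_rot: [3.141, -0.001, 0.001]
contact_force: [0.1, -0.4, -1.1]
grip_width: 9.2
```

Emit:
{"fn": "servo_tool", "kwargs": {"slide": [[0, -0.95, 0], [0, -0.95, 0], [0, -0.95, 0], [0, -0.95, 0]], "rot": [[0, 0, 0], [0, 0, 0], [0, 0, 0], [0, 0, 0]], "claw": [8, 8, 8, 8]}}

```text
time: 3.32
tool_pos: [486.1, 42.6, 121.0]
tcp_rot: [-3.141, -0.001, 0.005]
contact_force: [-0.1, -1.6, 0.3]
grip_width: 8.1
```

Emit:
{"fn": "servo_tool", "kwargs": {"slide": [[0, -0.95, 0], [0, -0.95, 0], [0, -0.95, 0], [0, -0.95, 0]], "rot": [[0, 0, 0], [0, 0, 0], [0, 0, 0], [0, 0, 0]], "claw": [8, 8, 8, 8]}}

```text
time: 3.82
tool_pos: [486.8, 232.0, 120.6]
tcp_rot: [-3.141, -0.001, 0.003]
contact_force: [-0.4, -0.7, -0.9]
grip_width: 8.0
```

Emit:
{"fn": "servo_tool", "kwargs": {"slide": [[0, -0.584, 0.3], [0, -0.584, 0.3], [0, -0.584, 0.3], [0, -0.584, 0.3]], "rot": [[0, 0, 0], [0, 0, 0], [0, 0, 0], [0, 0, 0]], "claw": [8, 8, 8, 8]}}

```text
time: 4.32
tool_pos: [487.1, 345.1, 60.3]
tcp_rot: [3.141, 0.0, -0.001]
contact_force: [-0.3, 0.0, 1.1]
grip_width: 8.3
```

```bash
python3 - <<'E'
from h import *
c=capture("wrist"); save(c,"w1"); print(get_obs()["tool_pos"],c["position"])
E
```

```text
[487.35195288 344.89255308  60.89750252] [559.13882588 344.43818289 245.28577977]
```

View pics/w1.png

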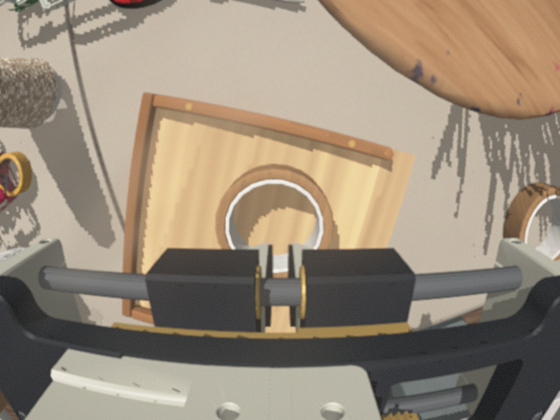

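Emit:
{"fn": "servo_tool", "kwargs": {"slide": [[0, 0, 0.13], [0, 0, 0.256], [0, 0, 0.256], [0, 0, 0.256]], "rot": [[0, 0, 0], [0, 0, 0], [0, 0, 0], [0, 0, 0]], "claw": [8, 8, 8, 16]}}

```text
time: 4.88
tool_pos: [487.5, 346.3, 10.7]
tcp_rot: [-3.141, -0.002, -0.002]
contact_force: [0.4, -0.2, 0.6]
grip_width: 13.5
```

Emit:
{"fn": "servo_tool", "kwargs": {"slide": [[0, 0, 0], [0, 0, 0], [0, 0, 0], [0, 0, 0]], "rot": [[0, 0, 0], [0, 0, 0], [0, 0, 0], [0, 0, 0]], "claw": [22, 26, 30, 34]}}

```text
time: 5.38
tool_pos: [486.1, 347.0, 9.2]
tcp_rot: [3.142, -0.0, 0.0]
contact_force: [-0.2, 0.4, -0.6]
grip_width: 33.1
```

Emit:
{"fn": "servo_tool", "kwargs": {"slide": [[0, 0, 0], [0, 0, 0], [0, 0, 0], [0, 0, 0], [0, 0, 0]], "rot": [[0, 0, 0], [0, 0, 0], [0, 0, 0], [0, 0, 0], [0, 0, 0]], "claw": [38, 42, 46, 48, 48]}}

```text
time: 6.0
tool_pos: [486.1, 346.9, 9.1]
tcp_rot: [3.142, -0.0, -0.0]
contact_force: [0.4, -0.5, -0.7]
grip_width: 47.5
```

Emit:
{"fn": "servo_tool", "kwargs": {"slide": [[0, 0, 0], [0, 0, 0], [0, 0, 0], [0, 0, 0]], "rot": [[0, 0, 0], [0, 0, 0], [0, 0, 0], [0, 0, 0]], "claw": [52, 54, 54, 54]}}

```text
time: 6.5
tool_pos: [486.1, 346.9, 9.1]
tcp_rot: [3.141, -0.0, -0.0]
contact_force: [-0.3, 0.7, 0.1]
grip_width: 54.1
```

```bash
python3 - <<'E'
from h import *
c=capture("wrist"); save(c,"w2"); print(get_obs()["grip_width"])
E
```

```text
54.014472891707825
```

View pics/w2.png

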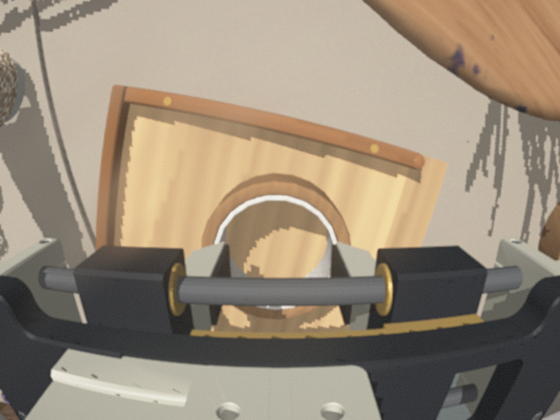

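Emit:
{"fn": "servo_tool", "kwargs": {"slide": [[0, 0, 0], [0, 0, 0], [0, 0, 0]], "rot": [[0, 0, 0], [0, 0, 0], [0, 0, 0]], "claw": [58, 58, 58]}}

```text
time: 6.92
tool_pos: [486.1, 346.9, 9.1]
tcp_rot: [3.142, -0.0, -0.0]
contact_force: [-0.4, -0.2, -0.4]
grip_width: 58.1
```

```bash
python3 - <<'E'
from h import *
c=capture("wrist"); a=c["frame"][160:330,160:400,::-1]
s=capture("side"); b=s["frame"][130:220,170:290,::-1]
a=cv2.resize(a,(720,510),interpolation=2)[:, :]; 
b=cv2.resize(b,(480,360),interpolation=2)
a=cv2.resize(a,(508,360)); cv2.imwrite("pics/ab.png",cv2.resize(np.hstack([a,b]),None,fx=.8,fy=.8))
E
```

```text
(no output)
```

View pics/ab.png

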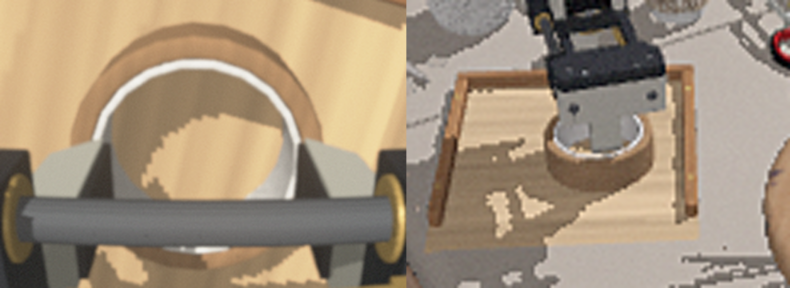

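Emit:
{"fn": "servo_tool", "kwargs": {"slide": [[0, 0, 0], [0, 0, 0], [0, 0, 0]], "rot": [[0, 0, 0], [0, 0, 0], [0, 0, 0]], "claw": [62, 64, 64]}}

```text
time: 7.4
tool_pos: [486.1, 346.9, 9.1]
tcp_rot: [3.142, -0.0, -0.0]
contact_force: [-0.5, 0.6, -1.0]
grip_width: 64.1
```

```bash
python3 - <<'E'
from h import *
for n in("top","side"):
  c,P,o=rolls(n)
  for x in o: print(n,*x)
print(get_obs()["contact_force"],get_obs()["grip_width"])
E
```

```text
side 0.63 [484.3 345.1] 30.0 278 3.1
[-0.24081543  0.425371   -0.942592  ] 63.750375895168034
```

```bash
python3 - <<'E'
from h import *
c=capture("wrist"); a=c["frame"][160:330,160:400,::-1]
cv2.imwrite("pics/a3.png",cv2.resize(a,(720,510),interpolation=2))
E
```

```text
(no output)
```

View pics/a3.png

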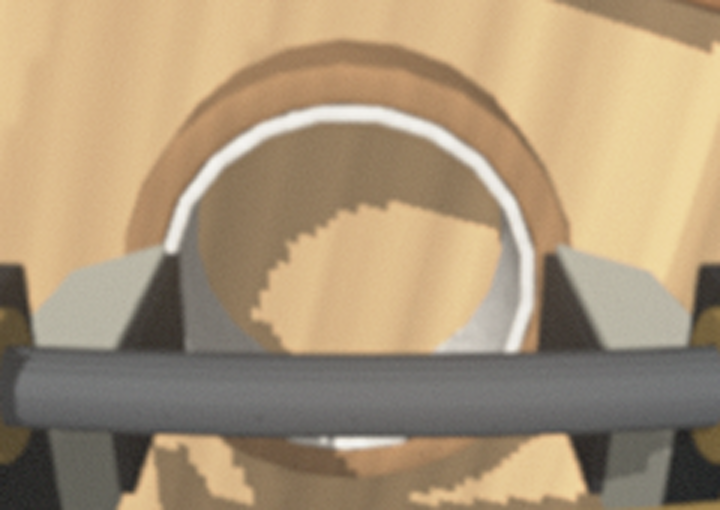

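```bash
cat >> h.py <<'E'
def projw(c,p):
    f=210/np.tan(np.radians(c["vertical_fov"])/2); q=RM(c["rotation"]).T@(np.array(p,float)-np.array(c["position"]))
    th=np.arctan2(np.hypot(q[0],q[1]),q[2]); r=f*th/np.hypot(q[0],q[1]); return np.array([c["cx"]+q[0]*r,c["cy"]+q[1]*r])
E
python3 - <<'E'
from h import *
c=capture("wrist"); print(c["rotation"],c["vertical_fov"])
for z in(9,28,31,50,75): print(z,[((projw(c,p)-[160,160])*3).round().tolist() for p in((495.5,347+32,z),(495.5,347-32,z),(486+42,347,z),(486+32,347,z))])
P=capture("wrist")["depth"]; 
for u,v in((175,270),(170,245),(190,300),(545,270),(560,255),(150,330),(100,280),(340,60),(340,115)): 
    i,j=160+v//3,160+u//3; print((u,v),P[i,j])
for p in((495.5,379,9),(495.5,379,31),(495.5,379,75),(518,347,31)): print(p,(RM(c["rotation"]).T@(np.array(p)-c["position"]))[2])
E
```

```text
[ 2.87069560e+00 -1.02274519e-03 -1.57146951e+00] 65.70646984690485
9 [[197.0, 203.0], [514.0, 203.0], [355.0, 42.0], [355.0, 93.0]]
28 [[181.0, 236.0], [529.0, 236.0], [354.0, 60.0], [354.0, 116.0]]
31 [[178.0, 242.0], [532.0, 242.0], [354.0, 63.0], [354.0, 120.0]]
50 [[158.0, 283.0], [551.0, 283.0], [354.0, 86.0], [354.0, 150.0]]
75 [[124.0, 354.0], [583.0, 354.0], [353.0, 127.0], [353.0, 202.0]]
(175, 270) 163.80531
(170, 245) 173.80211
(190, 300) 185.70203
(545, 270) 166.44014
(560, 255) 164.94443
(150, 330) 144.5715
(100, 280) 152.66246
(340, 60) 166.0045
(340, 115) 165.73851
(495.5, 379, 9) 195.0635911973695
(495.5, 379, 31) 173.8659150728397
(495.5, 379, 75) 131.47056282378014
(518, 347, 31) 167.87076398380987
```

```bash
cat >> h.py <<'E'
def wcloud(c):
    f=210/np.tan(np.radians(c["vertical_fov"])/2); v,u=np.mgrid[:420,:560]; a=u-c["cx"]; b=v-c["cy"]; r=np.hypot(a,b)+1e-9; th=r/f
    D=c["depth"]; s=np.tan(th)/r*D
    return np.stack([a*s,b*s,D],-1)@RM(c["rotation"]).T+np.array(c["position"])
E
python3 - <<'E'
from h import *
c=capture("wrist"); P=wcloud(c)
for col in (205,212,218,224,338,344,350,356):
    print(col,[(r,*P[r,col].round().astype(int).tolist()) for r in range(228,276,5)])
c=capture("side"); P=cloud(c); m=(abs(P[...,0]-486)<16)&(abs(P[...,1]-347)<45)&(P[...,2]>5)
Q=P[m]; 
for lo in range(5,80,5):
    q=Q[(Q[:,2]>=lo)&(Q[:,2]<lo+5)]
    if len(q): print(lo,len(q),q[:,0].min().round(),q[:,0].max().round(),np.percentile(q[:,1],[0,10,50,90,100]).round())
E
```

```text
205 [(228, 503, 386, 31), (233, 500, 387, 31), (238, 497, 387, 31), (243, 494, 387, 31), (248, 497, 384, 45), (253, 497, 382, 52), (258, 497, 381, 58), (263, 496, 380, 62), (268, 495, 380, 65), (273, 495, 379, 70)]
212 [(228, 503, 383, 31), (233, 500, 383, 32), (238, 497, 383, 32), (243, 497, 382, 38), (248, 497, 380, 44), (253, 496, 380, 49), (258, 496, 378, 54), (263, 494, 378, 57), (268, 492, 378, 58), (273, 489, 379, 57)]
218 [(228, 502, 379, 30), (233, 500, 379, 32), (238, 498, 379, 33), (243, 494, 380, 31), (248, 495, 378, 41), (253, 493, 378, 42), (258, 491, 378, 43), (263, 488, 378, 43), (268, 485, 378, 44), (273, 483, 378, 45)]
224 [(228, 502, 376, 28), (233, 493, 380, 12), (238, 489, 380, 10), (243, 486, 381, 9), (248, 483, 380, 11), (253, 481, 380, 15), (258, 479, 380, 17), (263, 478, 379, 23), (268, 476, 378, 25), (273, 475, 378, 30)]
338 [(228, 503, 315, 32), (233, 500, 315, 30), (238, 497, 315, 31), (243, 494, 315, 31), (248, 490, 314, 29), (253, 487, 314, 29), (258, 485, 314, 30), (263, 482, 314, 31), (268, 479, 313, 31), (273, 476, 313, 31)]
344 [(228, 503, 312, 31), 
[... 488 characters left out ...]
48, 497, 308, 46), (253, 497, 309, 52), (258, 497, 311, 57), (263, 497, 312, 63), (268, 495, 312, 65), (273, 495, 313, 70)]
5 30 471.0 501.0 [306. 306. 309. 379. 381.]
10 32 470.0 502.0 [305. 307. 309. 380. 382.]
15 24 470.0 500.0 [305. 305. 310. 379. 381.]
20 22 470.0 500.0 [305. 306. 307. 310. 312.]
25 31 471.0 500.0 [306. 306. 309. 313. 317.]
30 30 470.0 502.0 [306. 307. 313. 317. 320.]
35 4 476.0 491.0 [308. 308. 309. 310. 311.]
40 4 474.0 495.0 [302. 302. 303. 305. 306.]
45 1 474.0 474.0 [303. 303. 303. 303. 303.]
50 2 473.0 474.0 [311. 312. 313. 314. 314.]
55 1 474.0 474.0 [311. 311. 311. 311. 311.]
60 1 473.0 473.0 [306. 306. 306. 306. 306.]
65 1 474.0 474.0 [306. 306. 306. 306. 306.]
```

Emit:
{"fn": "servo_tool", "kwargs": {"slide": [[0, 0, 0], [0, 0, 0], [0, 0, 0], [0, 0, 0], [0, 0, 0]], "rot": [[0, 0, 0], [0, 0, 0], [0, 0, 0], [0, 0, 0], [0, 0, 0]], "claw": [30, 20, 20, 20, 20]}}

```text
time: 8.48
tool_pos: [486.1, 346.9, 9.1]
tcp_rot: [3.142, -0.0, -0.0]
contact_force: [0.2, -0.4, -0.7]
grip_width: 21.1
```

```bash
python3 - <<'E'
from h import *
c=capture("wrist"); P=wcloud(c); print(get_obs()["grip_width"])
for col in range(246,316,5):
    print(col,[(r,*P[r,col].round().astype(int).tolist()) for r in range(213,272,6)])
cv2.imwrite("pics/a4.png",cv2.resize(c["frame"][160:330,160:400,::-1],(720,510),interpolation=2))
E
```

```text
20.721265017835325
246 [(213, 503, 367, 4), (219, 500, 367, 4), (225, 496, 367, 5), (231, 491, 367, 3), (237, 488, 367, 4), (243, 484, 367, 5), (249, 497, 363, 46), (255, 497, 362, 53), (261, 497, 361, 60), (267, 497, 361, 66)]
251 [(213, 503, 364, 4), (219, 499, 364, 3), (225, 496, 364, 4), (231, 491, 364, 3), (237, 487, 364, 3), (243, 497, 361, 38), (249, 497, 360, 46), (255, 497, 360, 54), (261, 497, 359, 61), (267, 496, 359, 64)]
256 [(213, 503, 361, 4), (219, 499, 361, 3), (225, 495, 361, 4), (231, 492, 361, 4), (237, 488, 361, 4), (243, 484, 361, 4), (249, 495, 358, 42), (255, 496, 358, 50), (261, 495, 357, 56), (267, 495, 357, 63)]
261 [(213, 503, 358, 4), (219, 499, 358, 3), (225, 496, 358, 4), (231, 492, 358, 4), (237, 488, 358, 4), (243, 484, 358, 4), (249, 479, 358, 3), (255, 475, 358, 4), (261, 471, 358, 4), (267, 467, 358, 4)]
266 [(213, 503, 355, 3), (219, 499, 355, 4), (225, 496, 355, 4), (231, 491, 355, 3), (237, 488, 355, 4), (243, 484, 355, 4), (249, 479, 355, 3), (255, 475, 355, 2), (261, 471, 355, 3), (267, 467, 355, 4)]
271 [(213, 503, 351, 4), (219, 499, 352, 2)
[... 1115 characters left out ...]
9, 336, 2), (255, 474, 336, 1), (261, 471, 336, 4), (267, 467, 336, 5)]
301 [(213, 503, 333, 3), (219, 499, 333, 2), (225, 496, 333, 4), (231, 492, 333, 4), (237, 488, 333, 4), (243, 484, 333, 5), (249, 496, 336, 43), (255, 493, 335, 43), (261, 490, 335, 44), (267, 487, 336, 46)]
306 [(213, 504, 330, 5), (219, 500, 330, 5), (225, 495, 330, 4), (231, 491, 330, 3), (237, 488, 330, 5), (243, 497, 333, 38), (249, 497, 333, 45), (255, 495, 333, 50), (261, 495, 334, 57), (267, 495, 334, 63)]
311 [(213, 503, 327, 3), (219, 499, 327, 4), (225, 495, 327, 3), (231, 492, 327, 4), (237, 488, 327, 4), (243, 497, 330, 38), (249, 497, 331, 47), (255, 497, 331, 53), (261, 497, 332, 60), (267, 497, 333, 67)]
```

View pics/a4.png

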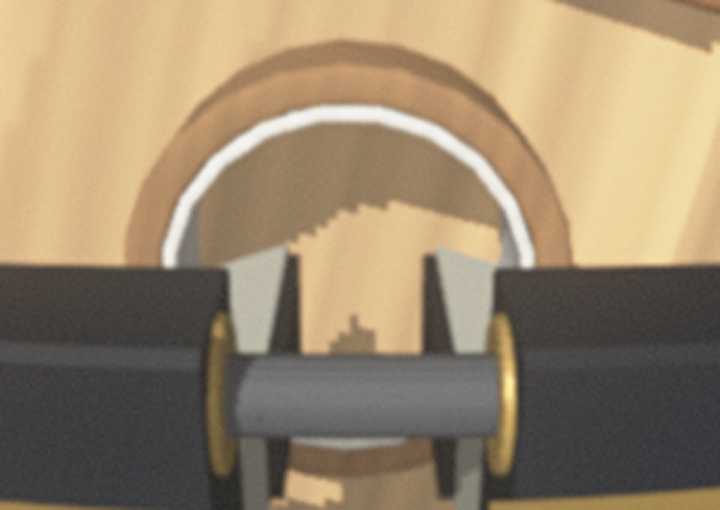

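Emit:
{"fn": "servo_tool", "kwargs": {"slide": [[0, 0, 0.015], [0, 0, 0.025], [0, 0, 0.035]], "rot": [[0, 0, 0], [0, 0, 0], [0, 0, 0]], "claw": [20, 20, 20]}}

```text
time: 8.9
tool_pos: [486.0, 346.9, 1.8]
tcp_rot: [3.141, 0.0, -0.0]
contact_force: [-0.6, -0.5, 0.0]
grip_width: 20.1
```

```bash
python3 -c "
from h import *
print(grip_depth); o=get_obs(); print(o['tool_pos'],o['contact_force'])
c=capture('side');P=cloud(c);m=(abs(P[...,0]-486)<60)&(abs(P[...,1]-340)<110)&(P[...,2]>33)
Q=P[m]
for lo in range(33,130,6):
    q=Q[(Q[:,2]>=lo)&(Q[:,2]<lo+6)]
    if len(q): print(lo,len(q),np.percentile(q[:,0],[5,95]).round(),np.percentile(q[:,1],[5,50,95]).round())
"
```

```text
18.8
[485.99666878 346.88423742   1.81069364] [-0.63890329 -0.50488212  0.00077307]
33 10 [464. 506.] [325. 327. 347.]
39 13 [474. 494.] [318. 320. 325.]
45 17 [474. 492.] [318. 320. 322.]
51 7 [476. 493.] [317. 319. 320.]
93 66 [449. 514.] [258. 261. 427.]
99 105 [448. 514.] [258. 260. 425.]
105 122 [448. 517.] [257. 261. 424.]
111 128 [448. 517.] [259. 332. 425.]
117 201 [449. 518.] [253. 316. 375.]
123 97 [449. 515.] [251. 254. 411.]
129 174 [450. 514.] [250. 268. 413.]
```

Emit:
{"fn": "servo_tool", "kwargs": {"slide": [[0, 0, 0], [0, 0, 0.03], [0, 0, 0.06], [0, 0, 0.09], [0, 0, 0.09]], "rot": [[0, 0, 0], [0, 0, 0], [0, 0, 0], [0, 0, 0], [0, 0, 0]], "claw": [10, 10, 10, 10, 10]}}

```text
time: 9.57
tool_pos: [485.6, 346.6, -16.7]
tcp_rot: [3.141, 0.001, -0.0]
contact_force: [-0.4, -0.7, 0.2]
grip_width: 10.1
```

Emit:
{"fn": "servo_tool", "kwargs": {"slide": [[0, 0, 0.01], [0, 0, 0.01], [0, 0, 0.01]], "rot": [[0, 0, 0], [0, 0, 0], [0, 0, 0]], "claw": [18, 22, 22]}}

```text
time: 9.95
tool_pos: [486.2, 347.0, -17.8]
tcp_rot: [-3.141, -0.0, -0.0]
contact_force: [0.9, 0.4, -0.7]
grip_width: 21.5
```

Emit:
{"fn": "servo_tool", "kwargs": {"slide": [[0, 0, 0], [0, 0, 0], [0, 0, 0]], "rot": [[0, 0, 0], [0, 0, 0], [0, 0, 0]], "claw": [27, 32, 32]}}

```text
time: 10.32
tool_pos: [486.1, 347.0, -17.8]
tcp_rot: [-3.142, -0.0, -0.0]
contact_force: [-0.5, 0.5, 0.4]
grip_width: 28.3
```

Emit:
{"fn": "servo_tool", "kwargs": {"slide": [[0.04, -0.07, 0], [0.085, -0.145, 0], [0.13, -0.22, 0], [0.166, -0.284, 0], [0.166, -0.284, 0]], "rot": [[0, 0, 0], [0, 0, 0], [0, 0, 0], [0, 0, 0], [0, 0, 0]], "claw": [26, 26, 26, 26, 26]}}

```text
time: 10.95
tool_pos: [519.6, 404.4, -18.0]
tcp_rot: [-3.141, -0.001, 0.001]
contact_force: [0.6, 0.7, 0.3]
grip_width: 26.1
```

Emit:
{"fn": "servo_tool", "kwargs": {"slide": [[0, 0, 0], [0, 0, -0.2], [0, 0, -0.4]], "rot": [[0, 0, 0], [0, 0, 0], [0, 0, 0]], "claw": [8, 8, 8]}}

```text
time: 11.32
tool_pos: [518.6, 402.7, 62.4]
tcp_rot: [3.14, 0.002, -0.0]
contact_force: [0.7, 0.4, 0.5]
grip_width: 8.3
```

```bash
cat >> h.py <<'E'
def R2(a): return np.array([[np.cos(a),-np.sin(a)],[np.sin(a),np.cos(a)]])
T0=np.array([467,371.3]); A=1.343
def ringsw():
    """rings from the wrist/side/top cloud: points at rim height, clustered, circle fit"""
    from scipy.optimize import least_squares
    for n in("wrist","top","side"):
        c=capture(n); P=wcloud(c) if n=="wrist" else cloud(c)
        L=(P[...,:2]-T0)@R2(A)
        m=((P[...,2]>23)&(P[...,2]<36)&(P[...,0]>370)&(P[...,0]<620)&(P[...,1]<460)&(P[...,1]>-200)).astype(np.uint8)
        N,l,s,ce=cv2.connectedComponentsWithStats(m,connectivity=8)
        for i in range(1,N):
            if s[i,4]<60: continue
            Q=P[l==i]; q=least_squares(lambda p:np.hypot(Q[:,0]-p[0],Q[:,1]-p[1])-37,Q[:,:2].mean(0),loss="soft_l1",f_scale=3)
            e=np.sqrt(np.median(q.fun**2))
            if e<5: print(n,s[i,4],"world",q.x.round(1),"tray",((q.x-T0)@R2(A)).round(1),"z",np.median(Q[:,2]).round(1),"err",e.round(1))
    o=get_obs(); print(o["time"],o["tool_pos"].round(1))
E
python3 -c "
from h import *
ringsw()"
```

```text
wrist 3290 world [520.3 403.4] tray [ 43.3 -44.7] z 31.2 err 2.6
wrist 191 world [485.4  93.6] tray [-266.3  -80.6] z 27.7 err 1.7
wrist 230 world [455.2 380.4] tray [ 6.2 13.6] z 31.0 err 2.1
top 435 world [552.3  -4.6] tray [-346.9 -168. ] z 27.2 err 2.5
top 442 world [ 522.1 -126.4] tray [-472.4 -166.1] z 27.2 err 2.6
top 441 world [479.1  93. ] tray [-268.4  -74.7] z 27.2 err 2.5
top 81 world [521.5 401.8] tray [ 42.  -46.2] z 30.1 err 2.7
side 332 world [517.2 400.5] tray [ 39.8 -42.3] z 29.8 err 2.7
side 531 world [476.3  90.2] tray [-271.7  -72.5] z 27.6 err 2.7
side 634 world [549.4  -7. ] tray [-349.9 -165.7] z 27.3 err 2.7
side 90 world [457.7  45.3] tray [-319.7  -64.5] z 31.4 err 2.2
side 905 world [ 519.1 -128.9] tray [-475.5 -163.7] z 27.6 err 2.8
11.475 [520.4 404.   64.8]
```

Emit:
{"fn": "servo_tool", "kwargs": {"slide": [[-0.1, 0.3, 0], [-0.2, 0.6, 0], [-0.2075, 0.8, 0], [-0.2075, 0.8, 0]], "rot": [[0, 0, 0], [0, 0, 0], [0, 0, 0], [0, 0, 0]], "claw": [8, 8, 8, 8]}}

```text
time: 11.98
tool_pos: [476.5, 240.8, 61.2]
tcp_rot: [3.14, 0.003, -0.004]
contact_force: [-0.0, 0.8, 0.3]
grip_width: 8.1
```

Emit:
{"fn": "servo_tool", "kwargs": {"slide": [[0, 0.3, 0], [0, 0.6, 0], [0, 0.761, 0.1], [0, 0.761, 0.2], [0, 0.761, 0.2]], "rot": [[0, 0, 0], [0, 0, 0], [0, 0, 0], [0, 0, 0], [0, 0, 0]], "claw": [8, 8, 8, 8, 8]}}

```text
time: 12.6
tool_pos: [476.5, 91.7, 20.5]
tcp_rot: [-3.142, 0.004, -0.0]
contact_force: [1.1, 0.0, 0.9]
grip_width: 7.8
```

Emit:
{"fn": "servo_tool", "kwargs": {"slide": [[0, 0, 0.1], [0, 0, 0.2], [0, 0, 0.2], [0, 0, 0.2], [0, 0, 0.2]], "rot": [[0, 0, 0], [0, 0, 0], [0, 0, 0], [0, 0, 0], [0, 0, 0]], "claw": [8, 8, 16, 26, 32]}}

```text
time: 13.22
tool_pos: [478.5, 91.8, -17.0]
tcp_rot: [3.142, -0.002, 0.0]
contact_force: [0.2, 0.2, -0.7]
grip_width: 28.8
```

Emit:
{"fn": "servo_tool", "kwargs": {"slide": [[0, 0, 0], [0, 0, 0]], "rot": [[0, 0, 0], [0, 0, 0]], "claw": [32, 32]}}

```text
time: 13.48
tool_pos: [478.5, 91.8, -17.1]
tcp_rot: [-3.141, -0.002, -0.0]
contact_force: [-0.3, 1.9, 6.6]
grip_width: 28.6
```

Emit:
{"fn": "servo_tool", "kwargs": {"slide": [[-0.04, -0.13, 0], [-0.09, -0.3, 0], [-0.15, -0.49, 0], [-0.205, -0.66, 0], [-0.2305, -0.7465, 0]], "rot": [[0, 0, 0], [0, 0, 0], [0, 0, 0], [0, 0, 0], [0, 0, 0]], "claw": [26, 26, 26, 26, 26]}}

```text
time: 14.1
tool_pos: [431.1, 241.9, -17.8]
tcp_rot: [3.141, 0.0, 0.002]
contact_force: [0.3, -1.3, 1.0]
grip_width: 26.4
```

Emit:
{"fn": "servo_tool", "kwargs": {"slide": [[0.001, -0.08, 0], [0.003, -0.17, 0], [0.004, -0.26, 0], [0.005, -0.35, 0], [0.007, -0.45, 0]], "rot": [[0, 0, 0], [0, 0, 0], [0, 0, 0], [0, 0, 0], [0, 0, 0]], "claw": [26, 26, 26, 26, 26]}}

```text
time: 14.72
tool_pos: [433.2, 331.9, -17.9]
tcp_rot: [3.141, 0.0, -0.0]
contact_force: [0.4, -0.4, 1.0]
grip_width: 26.0
```

Emit:
{"fn": "servo_tool", "kwargs": {"slide": [[0.001, -0.11, 0], [0.003, -0.23, 0], [0.005, -0.35, 0], [0.007, -0.463, 0], [0.007, -0.463, 0]], "rot": [[0, 0, 0], [0, 0, 0], [0, 0, 0], [0, 0, 0], [0, 0, 0]], "claw": [26, 26, 26, 26, 26]}}

```text
time: 15.35
tool_pos: [434.2, 425.4, -18.1]
tcp_rot: [-3.141, -0.001, 0.002]
contact_force: [0.3, 0.5, 0.5]
grip_width: 26.2
```

Close the fingers, rise, and check.

Emit:
{"fn": "servo_tool", "kwargs": {"slide": [[0, 0, 0], [0, 0, 0], [0, 0, -0.2], [0, 0, -0.4]], "rot": [[0, 0, 0], [0, 0, 0], [0, 0, 0], [0, 0, 0]], "claw": [8, 8, 8, 8]}}

```text
time: 15.85
tool_pos: [434.3, 422.4, 62.5]
tcp_rot: [3.14, 0.001, -0.001]
contact_force: [0.5, -0.1, -0.1]
grip_width: 7.8
```

```bash
python3 -c "
from h import *
ringsw()"
```

```text
wrist 5394 world [519.3 403.8] tray [ 43.4 -43.6] z 31.4 err 2.6
wrist 2944 world [434.8 423.4] tray [43.5 43.1] z 31.2 err 2.6
wrist 210 world [365.2 410. ] tray [ 14.7 107.9] z 31.0 err 1.9
top 428 world [552.2  -4.7] tray [-347.  -167.9] z 27.4 err 2.5
top 451 world [ 521.9 -126.3] tray [-472.3 -165.9] z 27.3 err 2.7
top 388 world [520.5 403.1] tray [ 43.  -44.9] z 30.4 err 2.7
top 89 world [434.7 423.9] tray [43.9 43.4] z 30.1 err 2.4
side 338 world [517.2 400.2] tray [ 39.5 -42.3] z 29.9 err 2.5
side 324 world [432.3 420.4] tray [40.  44.9] z 29.7 err 2.1
side 636 world [549.4  -7.1] tray [-350.  -165.7] z 27.5 err 2.7
side 94 world [457.5  45.6] tray [-319.5  -64.3] z 31.5 err 2.2
side 902 world [ 519.1 -128.9] tray [-475.5 -163.7] z 27.6 err 2.7
16.0 [435.9 423.7  64.5]
```

Emit:
{"fn": "servo_tool", "kwargs": {"slide": [[0.08, 0.3, 0], [0.16, 0.6, 0], [0.194, 0.7155, 0]], "rot": [[0, 0, 0], [0, 0, 0], [0, 0, 0]], "claw": [8, 8, 8]}}

```text
time: 16.38
tool_pos: [472.9, 276.6, 60.9]
tcp_rot: [3.14, 0.003, -0.003]
contact_force: [0.5, -0.4, 0.4]
grip_width: 8.0
```

Emit:
{"fn": "servo_tool", "kwargs": {"slide": [[0.08, 0.3, 0], [0.16, 0.6, 0], [0.194, 0.7155, 0]], "rot": [[0, 0, 0], [0, 0, 0], [0, 0, 0]], "claw": [8, 8, 8]}}

```text
time: 16.75
tool_pos: [511.6, 133.6, 61.0]
tcp_rot: [3.141, 0.002, -0.004]
contact_force: [-0.3, 0.6, 0.6]
grip_width: 7.8
```

Emit:
{"fn": "servo_tool", "kwargs": {"slide": [[0.08, 0.3, 0], [0.16, 0.6, 0], [0.194, 0.7155, 0.1], [0.194, 0.7155, 0.2], [0.194, 0.7155, 0.2]], "rot": [[0, 0, 0], [0, 0, 0], [0, 0, 0], [0, 0, 0], [0, 0, 0]], "claw": [8, 8, 8, 8, 8]}}

```text
time: 17.38
tool_pos: [548.6, -6.3, 19.8]
tcp_rot: [-3.141, 0.005, -0.001]
contact_force: [0.1, 0.3, -0.3]
grip_width: 7.8
```

Emit:
{"fn": "servo_tool", "kwargs": {"slide": [[0, 0, 0.1], [0, 0, 0.2], [0, 0, 0.2], [0, 0, 0.2], [0, 0, 0.2]], "rot": [[0, 0, 0], [0, 0, 0], [0, 0, 0], [0, 0, 0], [0, 0, 0]], "claw": [8, 8, 16, 26, 32]}}

```text
time: 18.0
tool_pos: [551.5, -5.8, -16.9]
tcp_rot: [3.141, -0.002, 0.0]
contact_force: [0.3, 0.3, 0.5]
grip_width: 29.0
```

Emit:
{"fn": "servo_tool", "kwargs": {"slide": [[0, 0, 0], [0, 0, 0]], "rot": [[0, 0, 0], [0, 0, 0]], "claw": [32, 32]}}

```text
time: 18.25
tool_pos: [551.5, -5.8, -17.0]
tcp_rot: [3.141, -0.002, 0.0]
contact_force: [-0.2, 0.5, 6.6]
grip_width: 28.7
```

Emit:
{"fn": "servo_tool", "kwargs": {"slide": [[-0.03, -0.1, 0], [-0.08, -0.27, 0], [-0.125, -0.43, 0], [-0.154, -0.529, 0]], "rot": [[0, 0, 0], [0, 0, 0], [0, 0, 0], [0, 0, 0]], "claw": [26, 26, 26, 26]}}

```text
time: 18.75
tool_pos: [518.6, 102.0, -18.1]
tcp_rot: [-3.142, 0.001, 0.001]
contact_force: [0.8, -1.1, -0.8]
grip_width: 25.9
```

Emit:
{"fn": "servo_tool", "kwargs": {"slide": [[-0.08, -0.13, 0], [-0.18, -0.29, 0], [-0.29, -0.46, 0], [-0.38, -0.606, 0], [-0.442, -0.7045, 0]], "rot": [[0, 0, 0], [0, 0, 0], [0, 0, 0], [0, 0, 0], [0, 0, 0]], "claw": [26, 26, 26, 26, 26]}}

```text
time: 19.38
tool_pos: [429.7, 242.5, -18.1]
tcp_rot: [3.141, 0.001, 0.002]
contact_force: [1.5, -1.8, 1.5]
grip_width: 25.9
```

Emit:
{"fn": "servo_tool", "kwargs": {"slide": [[-0.018, -0.1, 0], [-0.039, -0.22, 0], [-0.062, -0.35, 0], [-0.086, -0.482, 0], [-0.086, -0.482, 0]], "rot": [[0, 0, 0], [0, 0, 0], [0, 0, 0], [0, 0, 0], [0, 0, 0]], "claw": [26, 26, 26, 26, 26]}}

```text
time: 20.0
tool_pos: [413.1, 338.9, -18.1]
tcp_rot: [-3.142, 0.0, 0.003]
contact_force: [0.4, 0.5, 0.1]
grip_width: 26.1
```

Emit:
{"fn": "servo_tool", "kwargs": {"slide": [[0, 0, 0], [0, 0, 0], [0, 0, -0.2], [0, 0, -0.4]], "rot": [[0, 0, 0], [0, 0, 0], [0, 0, 0], [0, 0, 0]], "claw": [8, 8, 8, 8]}}

```text
time: 20.5
tool_pos: [414.3, 336.1, 62.6]
tcp_rot: [3.14, 0.002, -0.001]
contact_force: [1.1, 0.9, -0.1]
grip_width: 7.8
```

```bash
python3 -c "
from h import *
ringsw()"
```

```text
wrist 5024 world [519. 402.] tray [ 41.7 -43.7] z 31.3 err 2.8
wrist 4273 world [435.2 422.1] tray [42.3 42.4] z 31.1 err 2.6
wrist 3178 world [413.8 337.6] tray [-44.8  44.2] z 31.2 err 2.6
wrist 196 world [343.2 329.7] tray [-68.5 111.2] z 30.8 err 1.9
top 443 world [ 522.1 -126.4] tray [-472.4 -166.1] z 27.4 err 2.7
top 183 world [520.2 403. ] tray [ 42.9 -44.6] z 30.5 err 2.8
top 75 world [415.7 340.8] tray [-41.3  43.1] z 30.0 err 1.9
side 327 world [517.5 400.7] tray [ 40.1 -42.5] z 29.9 err 2.4
side 92 world [457.9  45.2] tray [-319.7  -64.8] z 31.5 err 2.7
side 901 world [ 519.1 -128.8] tray [-475.4 -163.7] z 27.5 err 2.7
20.65 [415.9 337.3  64. ]
```

Emit:
{"fn": "servo_tool", "kwargs": {"slide": [[0.07, 0.3, 0], [0.14, 0.6, 0], [0.177, 0.775, 0]], "rot": [[0, 0, 0], [0, 0, 0], [0, 0, 0]], "claw": [8, 8, 8]}}

```text
time: 21.02
tool_pos: [449.2, 179.2, 60.9]
tcp_rot: [3.141, 0.002, -0.002]
contact_force: [0.2, -0.0, 0.4]
grip_width: 8.2
```

Emit:
{"fn": "servo_tool", "kwargs": {"slide": [[0.07, 0.3, 0], [0.14, 0.6, 0], [0.177, 0.775, 0]], "rot": [[0, 0, 0], [0, 0, 0], [0, 0, 0]], "claw": [8, 8, 8]}}

```text
time: 21.4
tool_pos: [484.7, 24.2, 60.9]
tcp_rot: [3.141, 0.002, -0.003]
contact_force: [0.9, -0.2, -0.5]
grip_width: 7.7
```

Emit:
{"fn": "servo_tool", "kwargs": {"slide": [[0.07, 0.3, 0], [0.14, 0.6, 0], [0.177, 0.775, 0.1], [0.177, 0.775, 0.2], [0.177, 0.775, 0.2]], "rot": [[0, 0, 0], [0, 0, 0], [0, 0, 0], [0, 0, 0], [0, 0, 0]], "claw": [8, 8, 8, 8, 8]}}

```text
time: 22.02
tool_pos: [518.3, -127.8, 19.6]
tcp_rot: [-3.139, 0.005, -0.002]
contact_force: [0.5, 0.9, -0.3]
grip_width: 8.0
```

Emit:
{"fn": "servo_tool", "kwargs": {"slide": [[0, 0, 0.1], [0, 0, 0.2], [0, 0, 0.2], [0, 0, 0.2], [0, 0, 0.2]], "rot": [[0, 0, 0], [0, 0, 0], [0, 0, 0], [0, 0, 0], [0, 0, 0]], "claw": [8, 8, 16, 26, 32]}}

```text
time: 22.65
tool_pos: [521.2, -127.9, -16.9]
tcp_rot: [3.141, -0.002, 0.0]
contact_force: [0.5, 0.7, 1.4]
grip_width: 28.4
```

Emit:
{"fn": "servo_tool", "kwargs": {"slide": [[0, 0, 0], [0, 0, 0]], "rot": [[0, 0, 0], [0, 0, 0]], "claw": [32, 32]}}

```text
time: 22.9
tool_pos: [521.3, -127.9, -17.0]
tcp_rot: [3.141, -0.002, -0.0]
contact_force: [-1.4, 1.8, 6.9]
grip_width: 29.2
```

Emit:
{"fn": "servo_tool", "kwargs": {"slide": [[0.03, -0.13, 0], [0.075, -0.32, 0], [0.12, -0.52, 0], [0.147, -0.6385, 0]], "rot": [[0, 0, 0], [0, 0, 0], [0, 0, 0], [0, 0, 0]], "claw": [26, 26, 26, 26]}}

```text
time: 23.4
tool_pos: [550.3, 1.5, -17.8]
tcp_rot: [3.141, -0.0, 0.001]
contact_force: [0.1, -0.9, 0.5]
grip_width: 26.2
```

Emit:
{"fn": "servo_tool", "kwargs": {"slide": [[-0.045, -0.15, 0], [-0.1, -0.33, 0], [-0.15, -0.5, 0]], "rot": [[0, 0, 0], [0, 0, 0], [0, 0, 0]], "claw": [26, 26, 26]}}

```text
time: 23.78
tool_pos: [519.8, 100.8, -17.8]
tcp_rot: [3.141, -0.0, -0.0]
contact_force: [0.0, -0.6, 0.1]
grip_width: 25.9
```

Emit:
{"fn": "servo_tool", "kwargs": {"slide": [[-0.06, -0.18, 0], [-0.12, -0.35, 0], [-0.18, -0.52, 0], [-0.211, -0.6255, 0], [-0.211, -0.6255, 0]], "rot": [[0, 0, 0], [0, 0, 0], [0, 0, 0], [0, 0, 0], [0, 0, 0]], "claw": [26, 26, 26, 26, 26]}}

```text
time: 24.4
tool_pos: [477.4, 226.1, -17.9]
tcp_rot: [3.142, -0.0, 0.002]
contact_force: [-0.1, 0.3, 0.3]
grip_width: 26.0
```

Emit:
{"fn": "servo_tool", "kwargs": {"slide": [[0.023, -0.1, 0], [0.051, -0.22, 0], [0.081, -0.35, 0], [0.107, -0.463, 0], [0.107, -0.463, 0]], "rot": [[0, 0, 0], [0, 0, 0], [0, 0, 0], [0, 0, 0], [0, 0, 0]], "claw": [26, 26, 26, 26, 26]}}

```text
time: 25.02
tool_pos: [500.3, 319.0, -17.9]
tcp_rot: [-3.141, -0.001, 0.001]
contact_force: [-0.2, 1.2, 0.1]
grip_width: 26.0
```

Emit:
{"fn": "servo_tool", "kwargs": {"slide": [[0, 0, 0], [0, 0, 0], [0, 0, -0.2], [0, 0, -0.4]], "rot": [[0, 0, 0], [0, 0, 0], [0, 0, 0], [0, 0, 0]], "claw": [8, 8, 8, 8]}}

```text
time: 25.52
tool_pos: [498.9, 316.6, 62.6]
tcp_rot: [3.141, 0.002, -0.001]
contact_force: [-0.9, 0.3, 0.1]
grip_width: 7.8
```

Emit:
{"fn": "servo_tool", "kwargs": {"slide": [[0, 0.3, -0.2], [0, 0.6, -0.4], [0, 0.9, -0.5], [0, 0.9, -0.5]], "rot": [[0, 0, 0], [0, 0, 0], [0, 0, 0], [0, 0, 0]], "claw": [8, 8, 8, 8]}}

```text
time: 26.02
tool_pos: [499.7, 134.5, 163.8]
tcp_rot: [3.141, -0.003, -0.004]
contact_force: [-0.6, 0.5, 0.6]
grip_width: 8.0
```

```bash
python3 -c "
from h import *
ringsw()
for n in('top','side'):
    P=np.array(cloud(capture(n))).reshape(-1,3); L=(P[:,:2]-T0)@R2(A); w=(P[:,2]>9)&(P[:,2]<18)
    for nm,m,i in(('back',w&(abs(L[:,0]-94)<9)&(abs(L[:,1])<80),0),('left',w&(abs(L[:,1]-94)<9)&(abs(L[:,0])<70),1),('right',w&(abs(L[:,1]+94)<9)&(abs(L[:,0])<70),1)):
        if m.sum()>9: print(n,nm,m.sum(),np.median(L[m][:,i]).round(1))
    for q,z in(('washi_centre',19),('posy_centre',11)):
        for s in silhouettes(q,n)[:1]: print(q,n,np.round(s['box']),round(s['confidence'],2))
c=capture('top'); cv2.imwrite('pics/end.png',cv2.resize(c['frame'][130:310,110:420,::-1],None,fx=2.5,fy=2.5,interpolation=2))
"
```

```text
wrist 136 world [427.9  -3.3] tray [-373.8  -46.5] z 31.8 err 2.5
top 475 world [520.1 402.9] tray [ 42.8 -44.6] z 30.4 err 2.8
top 465 world [500.9 317.6] tray [-44.6 -45.2] z 30.3 err 2.6
top 466 world [435.1 422.9] tray [43.1 42.8] z 30.4 err 2.6
top 486 world [414.3 337.6] tray [-44.8  43.7] z 30.1 err 2.8
side 96 world [458.4  45.1] tray [-319.7  -65.3] z 31.5 err 2.4
26.175 [499.2 137.3 162. ]
top back 309 95.6
top left 270 93.1
top right 248 -94.3
washi_centre top [332. 240. 339. 250.] 0.42
posy_centre top [356. 150. 378. 175.] 0.77
side back 24 93.6
side left 133 95.5
side right 94 -91.9
washi_centre side [235. 271. 256. 290.] 0.66
posy_centre side [349. 279. 380. 304.] 0.86
```

View pics/end.png

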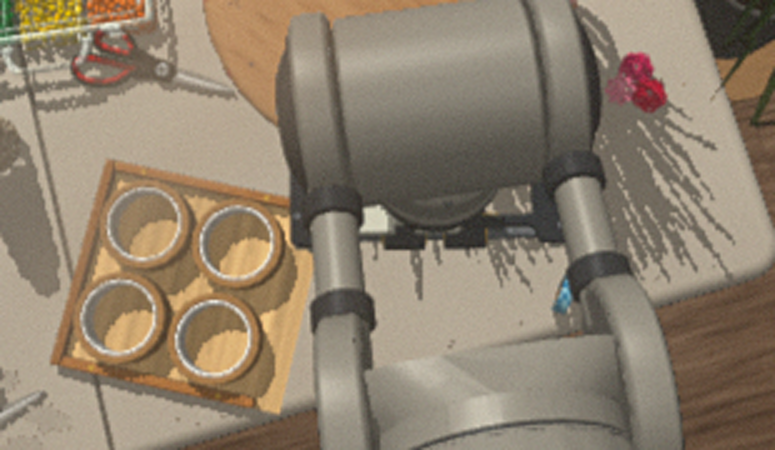

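The picture shows the four rolls in a 2×2 grid inside the tray walls, at about crop (147,225), (239,244), (121,317) and (217,337). The posy is at (638,82) and the washi at (565,295), both where they started. I'm handing the job in.

```bash
python3 -c "
from plant import *
print(close_job())"
```

```text
the job is handed in; nothing more can be done
None
```

All four rolls are in the tray in a two-by-two grid, and I handed the job in at about 26 s of the 69 s allowed. I slid each roll by its hole with lightly spread fingers, in over the open front, in the order back right, back left, front left, front right.

**Last checks**
- **Roll positions:** in the tray frame (mm) the top camera put the rolls at (42.8, −44.6), (43.1, 42.8), (−44.8, 43.7) and (−44.6, −45.2). Each is within about 2.5 mm of its place, and the limit is 12 mm.
- **Resting on the floor:** the roll tops measured about 30 mm, against an expected 31 mm, so the rolls lie flat on the tray floor.
- **Posy and blue roll:** both showed no real movement in the pictures. The arm partly hid the blue roll in the top view, but its side-camera box had not changed.
- **Gripper:** it was raised clear and touching nothing.

**What disagreed**
- **Finger length:** the real fingertips sit about 27 mm above the reported TCP. My first attempt at roll 1 therefore opened the fingers above the ring, touching nothing. I found this from the wrist depth and used a nominal TCP height of about −18 mm after that.
- **Cameras:** the top and side cameras differ by about 3 mm, so I used their average for the tray and the roll pick-ups. In the last check the side camera did not pick out the four rolls, so the final positions come from the top camera alone.

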